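Stage a returned valve trim for its inspection photo

TASK

Get this returned shower-valve trim ready for its photo: take the colour card with the orange tab out of the rack, hook its wire eyes over the free end of the card bar and slide it along until it is centred on the red band, then let it hang there. Then lift the black flange out of the carton by its steel hub and finish while still holding it, steady and level in the air, centred over the yellow cross on the photo mat with its underside about 15 cm above the mat, so that the bench camera can see its underside. Do not tip the flange on the way, and leave everything else lying where it is.

Things in the scene. Friction and masses are not known exactly. Their poses are not given: they have to be found in the camera images.
- card_tab (a point): Centre of the orange grip tab on top of the colour card (rigid, loose, 0.11 kg). Tab: 12 mm thick along the card's x, 30 mm wide along y, 45 mm tall (z up). It is 127.5 mm above the card's lower edge. Grip it across x.
- card_eye (a point): Where the bar's centre line lies when the card hangs: 31 mm below the tab centre. Two closed eyes of 5 mm wire stand across y at y = +-12 mm: opening 29 mm wide (x), 28 mm tall, with a 90 degree peak on top that centres itself on the bar. The bar may pass from here to 15 mm below; best bring it in 7 mm below, then lower the card onto it. Axes as the card.
- rail: Card bar stand, fixed. A level round steel bar, 10 mm in diameter, carried by one post at its -y end; its free end is at +y. Origin on the table under the bar; bar centre line at x = 0, 170 mm high, from y = -130 mm (post) to y = +140 mm (free end). The space beyond the free end is clear for 100 mm.
- rail_end (a point): Centre of the tip of the bar's free end; y axis points along the bar, out of the free end. Bar centre line is 170 mm above the table.
- mark: Red tape band 10 mm wide around the bar, flush with it (no step): origin at its middle on the bar's centre line, y along the bar. 110 to 200 mm in from the free end. The card is centred when the band shows midway between its two eyes.
- flange_hub (a point): Centre of the steel hub of the trim flange (loose, about 0.5 kg): hub 54 mm along x, 34 mm along y (grip across y), 46 mm tall. It stands in the middle of a black disc 150 mm in diameter, 12 mm thick, whose underside is 34 mm below this point. A 22 mm wide, 20 mm tall boss stands on the disc at x = +48 mm.
- flange_under (a point): Centre of the flange disc's underside, z up when level.
- spot (a point): Centre of the yellow cross on the grey photo mat (200 x 200 mm, 2 mm thick, fixed), on its top face. The camera stands on the mat's +x side; its body, up to 0.12 m high, looks up at the air above the mat and, begins 190 mm from the cross.
- station: Photo mat with its bench camera on a stand, fixed. Origin under the middle of the mat.
- carton: Opened carton 250 x 320 x 90 mm, red and white, with a brown pulp insert, fixed. Origin under its middle. The flange's nest lies at y = +68 mm, the pocket with spout and cartridge at y = -88 mm. Open flaps at the +x, -x and -y sides, the last up to 0.18 m high.
- card: The colour card: white plate 6 mm thick (x), 70 mm wide (y), 70 mm tall with nine colour patches on each face, two wire eyes and an orange tab above. Origin at the middle of its lower edge. It stands upright in either slot of the grey rack, 34 mm deep: lift it straight up.
- flange: The trim flange. Origin at the centre of its underside, z up. It lies level in a round pulp nest, sunk 25 mm, its underside 45 mm above the table; carton walls are 90 mm high.
- rack: Grey card rack, 60 x 176 x 42 mm, fixed. Origin under its middle. Two slots along its y, centred 41 mm either side, floor 8 mm up: one holds the colour card, the other the spare.
- spare: Spare grey card with a black tab, same shape as the colour card, in the other slot of the rack. Leave it.
- spout: Steel spout in the carton. Leave it.
- cartridge: Brass cartridge standing in the carton. Leave it.
- tape_gun: Tape dispenser lying on its side, 60 mm high. Leave it.
- cutter: Grey box cutter, 20 mm high. Leave it.
- tape_roll: Roll of tape lying flat, 110 mm across, 48 mm high. Leave it.
- small_box: Small white box, 110 x 80 x 60 mm. Leave it.
There are look-alikes about, which are no part of the job. Of the things shaped like the cartridge, the brass one is meant.

How it is judged:
By the outcome, as a careful person would: the job done as asked, in the order asked, and still so for the second after the job is handed in, while the arm keeps its last pose, push and grip.
It also fails if it takes over 67 s, if anything falls off the work surface, if the arm or the gripper's body presses on something with over 40 N, if the wrist force passes 120 N, or if a joint passes its speed limit or range.

ROBOT

A 7-joint arm with a two-finger parallel gripper is mounted at the origin on the work surface. World frame = base frame: x ahead of the robot, y to its left, z up, the work surface at z = 0. Lengths are in m, angles in rad, forces in N, time in s.
With the tool pointing down it reaches from about 0.425 to 0.825 m from the base axis. Payload 3.6 kg.
Tool frame: the origin (TCP) lies at the very end of the fingers, on their centre line; the grasp point (between the pads) lies 19 mm behind it; x points along the fingers, z is the direction in which the jaws open and shut, and the axes are right-handed (so a half turn about x gives the same grasp; the last joint's range is limited). The gripper opens to 85 mm and grips with 20 to 120 N. Pads are 22 mm wide; open, the fingers measure 114 mm over their backs; the gripper's body (76 mm by 85 mm) begins 54 mm behind the grasp point. The pads swing forward as they close: fully open they stand 13 mm farther back than shut.
Start: joints at [1.157, 0.615, -0.013, 1.423, 0.008, 1.103, -0.04], TCP at [0.246, -0.602, 0.231] pointing down, gripper open.
Joint ranges: [-3.12, 3.12], [-0.3, 2.06], [-1.34, 1.32], [0.26, 2.42], [-1.36, 4.5], [0.01, 1.98], [-2.84, 2.84]. Speed limits (rad/s): [2.79, 2.79, 3.14, 3.14, 3.14, 3.14, 3.14].

INTERFACE

Orientations are given as a unit quaternion [x, y, z, w].
In Python, from rig import arm gives the robot as it stands.
- The arm moves only by the shell command python3 -m jog 'ROWS' [FORCE]. ROWS is JSON, a list of rows, each an object of numbers: "tx", "ty", "tz": the shift along the tool's x, y, z in mm; "turn": the turn about the tool's x in degrees; "fingers": the finger opening in mm, from 0 to 85.4. In form: [{"tx": .., "ty": .., "tz": .., "turn": .., "fingers": ..}, ...]. A call has 1 to 12 rows; each row is the pose to reach, as a shift and turn from the pose commanded when the call began, along the tool's axes at that moment; what a row does not reach only later rows make up. A row lasts 1/8 s, in which the tool goes at most 62.5 mm and 10.7 degrees, less where a joint would pass 70% of its speed; a pose out of reach is approached as far as the arm can. A call with a gripper value outside its range is refused whole. The fingers move at their own pace and stop on an object; FORCE is the grip in N (left out, the last holds). Time passes only in rows, so rows that repeat a pose let the fingers close. It gives the time, the measured TCP pose, the force and the opening at its end, in the units of the state.
- arm.read_state(): the state, without advancing time (a new reading comes with each control period).
- arm.read_camera(name): name is "scene" or "side" or "wrist"; returns a dict with "img" (400x640x3 uint8, red, green, blue), "mtx" (3x3 intrinsics, pixels), "origin" and "attitude" of the camera in the world. Camera axes: x right, y up, looking along -z (the intrinsics and any distortion apply to the point x, -y, -z); pixel columns grow to the right and rows downward; lengths in m; the calibration is good to about 2 mm. A picture is of the moment at which its call begins. There is no depth.
- arm.hand_in(): hands the job in, once; it reports no verdict.
Trained networks look in a picture, given as the dict that the camera call returned (one of the last four; its "shot" number tells which), for a name from the list of things; names that differ only in an ending like _2 or _b are one class to them, and where a whole thing is asked for, a point or a joint stands for the part that bears it (a point fixed in the world has none). Each returns a list of dicts, best first, with "p" (0 to 1); they miss things now and then, are a little off and sometimes report something else, mostly with a low value. They report only what shows in the picture. A call takes as long as a camera call. They do not tell look-alikes from the thing itself.
- arm.spot_in(picture, label): "xy" ([column, row] in pixels, amid what is visible of it).
- arm.cut_out(picture, label): "pixels" (400x640 bool, what is visible of it) and "xy" ([column, row] in pixels, amid what is visible of it).
- arm.tip_of(picture, label): "xy" ([column, row] in pixels: a listed point, or the origin of a listed thing).
The state is a dict: "time": time; "qpos": joint angles; "qvel": joint speeds; "joint_torque": joint torques, N m; "eef_pos": TCP position; "tcp_rot": TCP orientation; "wrist_force": force on the tool from outside, world axes, zero at the start; "moment": the same for the moment, N m; "gripper_width": finger opening in m.
Only numpy, scipy, OpenCV 4.12 (cv2) and the standard library are available. Lean on these libraries where they do the work, as an engineer would, in place of code of your own. Each camera call takes 0.05 s, during which the arm holds its last target.

## Working session

There is one attempt and no reset: what is moved stays moved. The work goes in short steps, Python scripts to look and compute and a shell command to move; the robot and the scene stay as the last step left them, time stands still between calls to the robot, and variables do not carry over. Pictures are saved under pics/ and viewed, and the job is handed in when it is done.

```bash
ls; mkdir -p pics; python3 - <<'E'
from rig import arm
import cv2
s=arm.read_state(); print(s['time'],s['eef_pos'],s['tcp_rot'],s['gripper_width'])
for n in ["scene","side","wrist"]:
    p=arm.read_camera(n); cv2.imwrite(f"pics/{n}0.png",p["img"][:,:,::-1]); print(n,p['origin'],p['attitude'],p['mtx'],[k for k in p])
E
```

```text
pics
0.0 [ 0.24549905 -0.60100733  0.23011848] [ 0.39477173  0.58775651 -0.39377076  0.58620999] 0.08538683228718633
scene [1.33346109 0.62810177 0.85042961] [0.20945125 0.40155611 0.79625306 0.40107845] [[394.91315882   0.         321.32043698]
 [  0.         394.91315882 202.35885395]
 [  0.           0.           1.        ]] ['img', 'mtx', 'origin', 'attitude', 'shot']
side [-0.0327443  -0.93751498  1.4170279 ] [ 0.33935262 -0.09105061 -0.24183459  0.9044698 ] [[451.52746012   0.         317.90384721]
 [  0.         451.52746012 200.99820924]
 [  0.           0.           1.        ]] ['img', 'mtx', 'origin', 'attitude', 'shot']
wrist [ 0.31465658 -0.57312014  0.3731909 ] [-0.1226373   0.0840727  -0.55085957  0.82124638] [[288.79883445   0.         320.92112691]
 [  0.         288.79883445 198.38833769]
 [  0.           0.           1.        ]] ['img', 'mtx', 'origin', 'attitude', 'shot']
```

View pics/scene0.png

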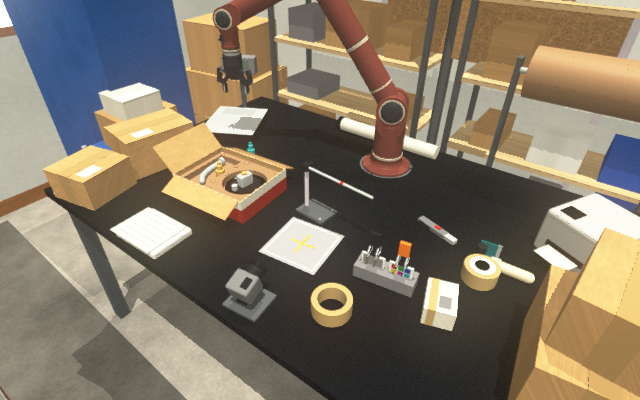

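View pics/side0.png

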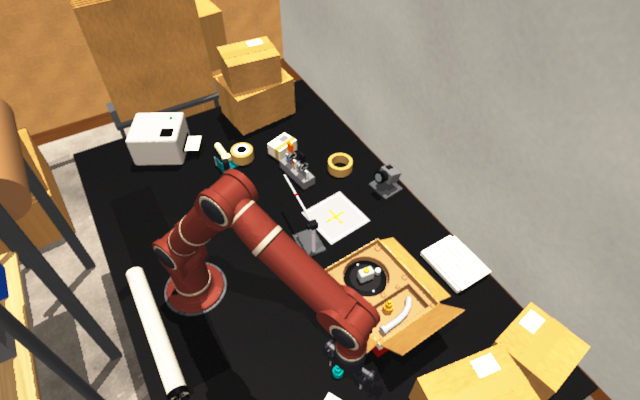

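View pics/wrist0.png

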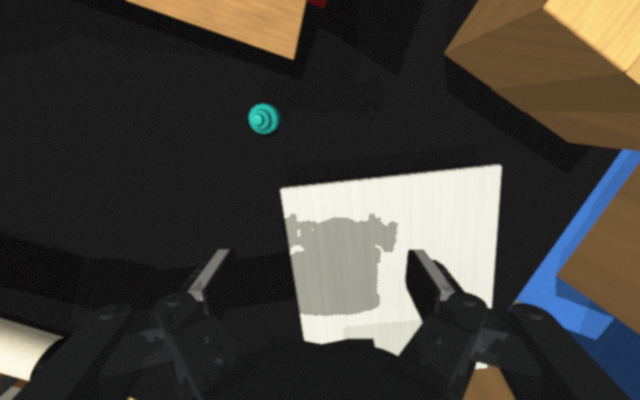

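The scene picture shows the rack with the orange tab at (405,247), the bar with a red band at (342,183), the mat cross at (303,243), the carton at (230,180) with the flange hub at (244,180). In the side picture these sit at (291,147), (296,190), (336,216) and (368,272).

```bash
cat > h.py <<'E'
import numpy as np, cv2
from scipy.spatial.transform import Rotation as R
from rig import arm
def ray(p,xy):
    m=p['mtx']; d=np.array([(xy[0]-m[0,2])/m[0,0],-(xy[1]-m[1,2])/m[1,1],-1.])
    d=R.from_quat(p['attitude']).apply(d); return np.array(p['origin']),d/np.linalg.norm(d)
def onz(p,xy,z):
    o,d=ray(p,xy); return o+d*(z-o[2])/d[2]
def tri(obs):
    A=np.zeros((3,3));b=np.zeros(3);rs=[ray(p,xy) for p,xy in obs]
    for o,d in rs:
        P=np.eye(3)-np.outer(d,d);A+=P;b+=P@o
    x=np.linalg.solve(A,b); return x,[float(np.linalg.norm((np.eye(3)-np.outer(d,d))@(x-o)))*1e3 for o,d in rs]
def proj(p,X):
    v=R.from_quat(p['attitude']).inv().apply(np.asarray(X,float)-p['origin']); m=p['mtx']
    return np.stack([m[0,0]*v[...,0]/-v[...,2]+m[0,2], m[1,1]*-v[...,1]/-v[...,2]+m[1,2]],-1)
E
python3 - <<'E'
from h import *
np.set_printoptions(precision=4,suppress=True)
P={n:arm.read_camera(n) for n in ("scene","side")}
for l in ["card_tab","card_eye","card","spare","rail","rail_end","mark","flange_hub","flange_under","spot","station","carton","rack","cartridge"]:
    D={}
    for n in P:
        r=arm.tip_of(P[n],l); D[n]=r
        print(l,n,[(np.round(q['xy'],1).tolist(),round(q['p'],2)) for q in r[:3]])
    if D['scene'] and D['side']:
        print('   tri',*tri([(P[n],D[n][0]['xy']) for n in P]))
print(arm.read_state()['time'])
E
```

```text
card_tab scene [([405.4, 247.2], 0.88), ([394.0, 283.0], 0.35)]
card_tab side [([291.9, 145.0], 0.65), ([361.5, 281.6], 0.25)]
   tri [0.582  0.3558 0.1445] [5.162610706860718, 5.162610706860755]
card_eye scene [([408.7, 257.8], 0.91), ([233.0, 188.6], 0.37)]
card_eye side [([290.5, 153.8], 0.59), ([292.2, 170.0], 0.15)]
   tri [0.5708 0.3615 0.0983] [10.407779866071678, 10.407779866071932]
card scene [([396.0, 282.9], 0.94)]
card side [([291.6, 169.7], 0.61)]
   tri [0.5761 0.3505 0.0021] [0.23348593123166247, 0.23348593123148434]
spare scene [([372.1, 273.2], 0.86)]
spare side [([301.5, 178.1], 0.65), ([296.6, 177.3], 0.63)]
   tri [0.5878 0.2788 0.0066] [0.8271061872500747, 0.827106187249923]
rail scene [([333.3, 222.1], 0.68)]
rail side [([300.5, 225.1], 0.72)]
   tri [0.4609 0.0534 0.0062] [1.2423713665258433, 1.242371366525803]
rail_end scene [([373.6, 200.1], 0.81)]
rail_end side [([283.1, 172.5], 0.85)]
   tri [0.4699 0.2003 0.168 ] [2.154619254568401, 2.154619254568387]
mark scene []
mark side []
flange_hub scene [([243.8, 180.4], 0.9), ([248.9, 189.0], 0.74), ([332.8, 310.0
[... 566 characters left out ...]
6.7], 0.66)]
   tri [ 0.6036  0.0312 -0.0002] [9.109768271077241, 9.10976827107705]
carton scene [([235.1, 186.5], 0.67)]
carton side [([376.7, 301.8], 0.86)]
   tri [ 0.5204 -0.371   0.0102] [8.074316751677015, 8.074316751677038]
rack scene [([383.3, 279.5], 0.89), ([243.9, 177.7], 0.28)]
rack side [([297.5, 173.9], 0.8), ([401.4, 319.2], 0.41), ([302.8, 179.5], 0.32)]
   tri [0.5864 0.3148 0.0019] [0.05040457694390535, 0.050404576943993994]
cartridge scene [([394.7, 282.2], 0.53), ([231.3, 187.9], 0.5), ([217.5, 178.3], 0.45)]
cartridge side [([335.6, 373.3], 0.55), ([386.3, 308.7], 0.54), ([337.4, 166.3], 0.48)]
   tri [ 0.2633 -0.0784 -0.5551] [295.8279350681217, 295.82793506812186]
1.65
```

```bash
python3 - <<'E'
import cv2,numpy as np
a=cv2.imread('pics/scene0.png');b=cv2.imread('pics/side0.png')
f=lambda i,x0,y0,w,h,s:cv2.resize(i[y0:y0+h,x0:x0+w],None,fx=s,fy=s,interpolation=cv2.INTER_CUBIC)
cv2.imwrite('pics/c1.png',np.hstack([f(a,290,155,160,150,2.5),f(b,260,125,160,150,2.5)]))
cv2.imwrite('pics/c2.png',np.hstack([f(a,345,230,80,75,5),f(b,260,130,80,75,5)]))
cv2.imwrite('pics/c3.png',np.hstack([f(a,180,130,120,112,3.3),f(b,310,225,120,112,3.3)]))
E
```

```text
(no output)
```

View pics/c1.png

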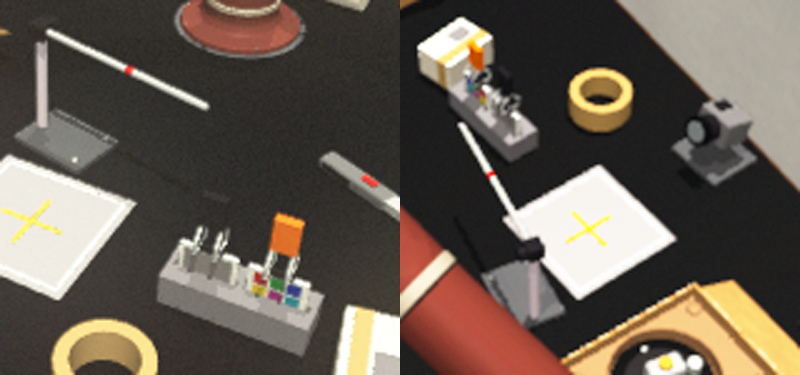

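View pics/c2.png

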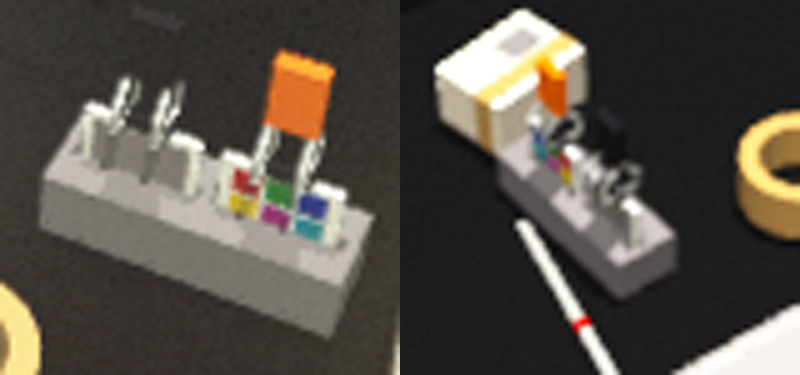

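View pics/c3.png

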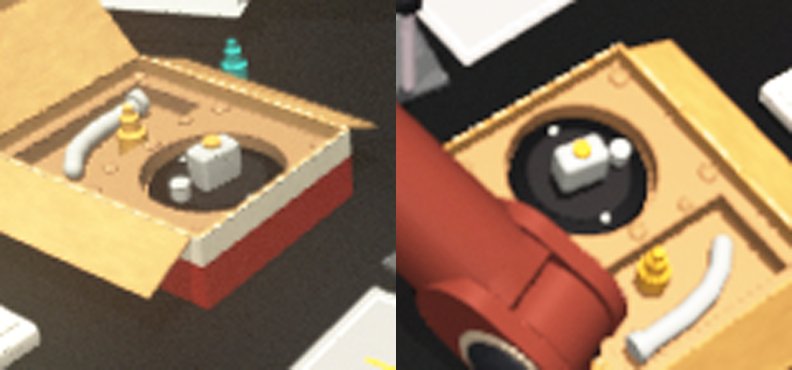

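Candidates: orange tab in the scene at (405,247) against the black tab at (372,250) on the spare. The enlarged crop shows the orange tab above the card with colour patches, so that is the one. Next come refined measurements.

```bash
python3 - <<'E'
from h import *
np.set_printoptions(precision=4,suppress=True)
P={n:arm.read_camera(n) for n in ("scene","side")}
def blob(p,mask,near,r):
    yy,xx=np.nonzero(mask); k=np.hypot(xx-near[0],yy-near[1])<r
    return np.array([xx[k].mean(),yy[k].mean()]),k.sum()
red={};org={}
for n,c,t in (("scene",(341,183),(405,247)),("side",(296.4,194.6),(291,147))):
    im=P[n]['img'].astype(int); r,g,b=im[...,0],im[...,1],im[...,2]
    red[n],k=blob(P[n],(r>g*1.6)&(r>100)&(b*1.6<r),c,6); print(n,'red',red[n],k,onz(P[n],red[n],.17))
    org[n],k=blob(P[n],(r>1.5*g)&(g>1.5*b)&(r>150),t,14) if 1 else 0; print(n,'orange',org[n],k,onz(P[n],org[n],.1355))
    ye,k=blob(P[n],(r>150)&(g>130)&(b<110),(303,243) if n=="scene" else (336,216),22); print(n,'cross',ye,k,onz(P[n],ye,.002))
print('red',*tri([(P[n],red[n]) for n in P])); print('orange',*tri([(P[n],org[n]) for n in P]))
# bar ridge fit
for n,A,B in (("scene",(309.2,168.2),(372.8,197.4)),("side",(308.8,216.2),(284.4,174.6))):
    g=cv2.cvtColor(P[n]['img'],cv2.COLOR_RGB2GRAY).astype(np.float32)
    A=np.array(A);B=np.array(B);d=(B-A)/np.linalg.norm(B-A);nn=np.array([-d[1],d[0]]);L=np.linalg.norm(B-A)
    pts=[]
    for t in np.arange(4,L+6,1.):
        s=np.arange(-5,5.01,.25);q=A+d*t+nn*s[:,None]
        v=cv2.remap(g,q[:,0].astype(np.float32)[None],q[:,1].astype(np.float32)[None],1)[0]
        w=np.clip(v-90,0,None)
        if t>L-6: print(round(t-L,1),int(v.max()),end=' ')
        if t<L-3 and w.sum()>0: pts.append(A+d*t+nn*(s*w).sum()/w.sum())
    pts=np.array(pts); W=np.array([onz(P[n],x,.17) for x in pts])
    c=np.polyfit(W[:,1],W[:,0],1); print('\n',n,'x=a*y+b',c,'yaw deg',-np.degrees(np.arctan(c[0])),W[[0,-1]])
r=R.from_quat(arm.read_state()['tcp_rot']); print(r.as_matrix(),arm.read_state()['eef_pos'])
E
```

```text
scene red [341.1818 182.4545] 11 [0.4538 0.0713 0.17  ]
scene orange [404.1656 249.4967] 151 [0.5771 0.3565 0.1355]
scene cross [302.2727 242.9091] 33 [0.604  0.0309 0.002 ]
side red [295.8571 194.1429] 7 [0.4576 0.0762 0.17  ]
side orange [289.9524 147.6429] 42 [0.5737 0.3487 0.1355]
side cross [334.76 216.24] 25 [0.6033 0.0283 0.002 ]
red [0.4568 0.0737 0.1727] [0.41170964374990837, 0.4117096437499326]
orange [0.5748 0.3542 0.1317] [1.6177081563695033, 1.6177081563695432]
-6.0 237 -5.0 241 -4.0 235 -3.0 239 -2.0 236 -1.0 223 0.0 137 1.0 63 2.0 48 3.0 47 4.0 47 5.0 47 
 scene x=a*y+b [0.0877 0.4477] yaw deg -5.012421417515474 [[ 0.4434 -0.047   0.17  ]
 [ 0.4633  0.1787  0.17  ]]
-5.2 245 -4.2 237 -3.2 237 -2.2 232 -1.2 241 -0.2 233 0.8 196 1.8 84 2.8 84 3.8 85 4.8 88 5.8 90 
 side x=a*y+b [0.0819 0.451 ] yaw deg -4.6818539584193175 [[ 0.4512 -0.0223  0.17  ]
 [ 0.4651  0.1714  0.17  ]]
[[-0.      0.9257  0.3782]
 [ 0.0001  0.3782 -0.9257]
 [-1.      0.     -0.0001]] [ 0.2458 -0.6017  0.2313]
```

```bash
python3 -m jog '[{"tx":-40,"ty":40,"tz":-30,"turn":-7},{"tx":-40,"ty":88,"tz":-64,"turn":-14},{"tx":-40,"ty":136,"tz":-98,"turn":-21},{"tx":-40,"ty":184,"tz":-132,"turn":-28},{"tx":-40,"ty":232,"tz":-166,"turn":-35},{"tx":-40,"ty":280,"tz":-200,"turn":-42},{"tx":-40,"ty":328,"tz":-235,"turn":-49},{"tx":-40,"ty":376,"tz":-270,"turn":-56},{"tx":-40,"ty":428,"tz":-306,"turn":-63},{"tx":-40,"ty":480,"tz":-344,"turn":-70},{"tx":-40,"ty":505,"tz":-400,"turn":-77},{"tx":-40,"ty":530,"tz":-456,"turn":-77}]'
python3 - <<'E'
from h import *
np.set_printoptions(precision=4,suppress=True)
s=arm.read_state(); m=R.from_quat(s['tcp_rot']).as_matrix(); print(s['time'],m,s['eef_pos'],s['qpos']); print(1e3*m.T@(np.array([.575,.354,.27])-s['eef_pos']))
E
```

```text
1.75 [[-0.      0.9257  0.3782]
 [ 0.0001  0.3782 -0.9257]
 [-1.      0.     -0.0001]] [ 0.2458 -0.6017  0.2313] [ 1.1565  0.6149 -0.0126  1.4234  0.0081  1.1034 -0.0404]
[ -38.6162  666.1806 -760.2151]invalid input
```

```bash
python3 -m jog '[{"tx":-40,"ty":40,"tz":-30,"turn":-7,"fingers":60},{"tx":-40,"ty":88,"tz":-64,"turn":-14,"fingers":60},{"tx":-40,"ty":136,"tz":-98,"turn":-21,"fingers":60},{"tx":-40,"ty":184,"tz":-132,"turn":-28,"fingers":60},{"tx":-40,"ty":232,"tz":-166,"turn":-35,"fingers":60},{"tx":-40,"ty":280,"tz":-200,"turn":-42,"fingers":60},{"tx":-40,"ty":328,"tz":-235,"turn":-49,"fingers":60},{"tx":-40,"ty":376,"tz":-270,"turn":-56,"fingers":60},{"tx":-40,"ty":428,"tz":-306,"turn":-63,"fingers":60},{"tx":-40,"ty":480,"tz":-344,"turn":-70,"fingers":60},{"tx":-40,"ty":505,"tz":-400,"turn":-77,"fingers":60},{"tx":-40,"ty":530,"tz":-456,"turn":-77,"fingers":60}]'
python3 - <<'E'
from h import *
np.set_printoptions(precision=4,suppress=True)
s=arm.read_state(); m=R.from_quat(s['tcp_rot']).as_matrix(); print(s['time'],m,s['eef_pos'],s['qpos']); print(1e3*m.T@(np.array([.575,.354,.27])-s['eef_pos']))
E
```

```text
time: 3.25
eef_pos: [0.5644, 0.0226, 0.2712]
tcp_rot: [-0.057, 0.705, 0.057, 0.705]
wrist_force: [0.7, -0.0, 0.4]
gripper_width: 0.0601
3.25 [[ 0.0004 -0.1602  0.9871]
 [ 0.0004  0.9871  0.1602]
 [-1.      0.0003  0.0005]] [0.5644 0.0226 0.2712] [ 0.2192  0.4768 -0.461   1.6086  0.2296  1.1099 -0.1389]
[  1.3765 325.4256  63.5626]
```

```bash
python3 -m jog '[{"tx":0,"ty":60,"tz":10,"turn":0,"fingers":60},{"tx":0,"ty":120,"tz":22,"turn":0,"fingers":60},{"tx":0,"ty":180,"tz":34,"turn":0,"fingers":60},{"tx":0,"ty":240,"tz":46,"turn":0,"fingers":60},{"tx":0,"ty":290,"tz":56,"turn":0,"fingers":60},{"tx":0,"ty":320,"tz":63,"turn":0,"fingers":60},{"tx":0,"ty":325,"tz":63,"turn":0,"fingers":60},{"tx":0,"ty":325,"tz":63,"turn":0,"fingers":60}]'
python3 - <<'E'
from h import *
np.set_printoptions(precision=4,suppress=True)
p=arm.read_camera("wrist"); cv2.imwrite("pics/w1.png",p['img'][:,:,::-1])
s=arm.read_state(); print(s['time'],s['eef_pos'],p['origin'],p['attitude'])
for l in("card_tab","card","spare","rack"):
    print(l,[(np.round(q['xy'],1).tolist(),round(q['p'],2)) for q in arm.tip_of(p,l)[:3]])
E
```

```text
time: 4.25
eef_pos: [0.5744, 0.3507, 0.2712]
tcp_rot: [-0.057, 0.705, 0.056, 0.705]
wrist_force: [0.6, 0.0, 0.9]
gripper_width: 0.0601
4.3 [0.5748 0.3497 0.2713] [0.562  0.4248 0.414 ] [-0.1485 -0.0117  0.0795  0.9856]
card_tab [([319.2, 183.7], 0.92), ([348.5, 69.3], 0.66)]
card [([320.1, 163.5], 0.79)]
spare [([320.6, 219.2], 0.95)]
rack [([319.1, 187.1], 0.69)]
```

View pics/w1.png

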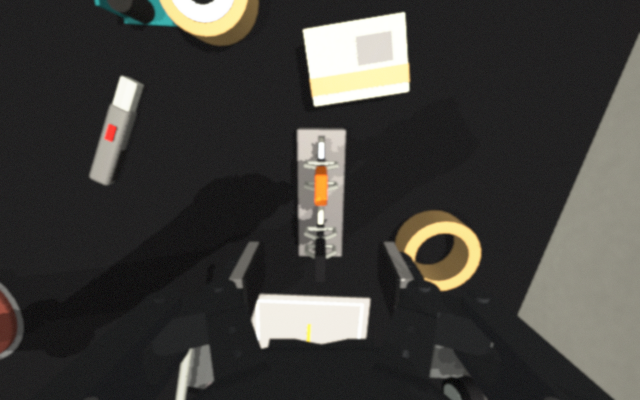

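The wrist picture shows the orange tab at (320,186), in line with the jaws' middle at column 320, and the rack is parallel to the image columns. The spare's black tab is at (320,262).

```bash
python3 - <<'E'
from h import *
np.set_printoptions(precision=4,suppress=True)
p=arm.read_camera("wrist")
im=p['img'].astype(int); r,g,b=im[...,0],im[...,1],im[...,2]
m=(r>1.5*g)&(g>1.3*b)&(r>140); m[:150]=0;m[220:]=0;m[:,:290]=0;m[:,350:]=0
yy,xx=np.nonzero(m); print(xx.min(),xx.max(),yy.min(),yy.max(),xx.mean(),yy.mean())
for rr in range(yy.min(),yy.max()+1,3): print(rr,xx[yy==rr].min(),xx[yy==rr].max(),end='; ')
s=arm.read_state(); T=R.from_quat(s['tcp_rot']).as_matrix()
for xy,z in (((321,yy.min()+.5),.158),((321,yy.max()+.5),.113),((xx.mean(),yy.mean()),.145)):
    X=onz(p,xy,z); print(xy,X,1e3*T.T@(X-s['eef_pos']))
print(1e3*T.T@(np.array([.5745,.354,.1355])-s['eef_pos']))
E
```

```text
314 326 166 204 319.81451612903226 185.0994623655914
166 317 324; 169 315 325; 172 315 325; 175 314 326; 178 314 326; 181 314 326; 184 314 326; 187 314 326; 190 314 326; 193 314 326; 196 314 326; 199 314 326; 202 314 325; (321, np.float64(166.5)) [0.5704 0.3758 0.158 ] [113.6128  25.829   -0.2784]
(321, np.float64(204.5)) [0.5784 0.3256 0.113 ] [158.6383 -25.0123  -0.2558]
(np.float64(319.81451612903226), np.float64(185.0994623655914)) [0.5725 0.3553 0.145 ] [126.6226   5.2338  -1.4108]
[136.1241   3.6862   0.3625]
```

```bash
python3 -m jog '[{"tx":50,"ty":4,"tz":0,"turn":0,"fingers":50},{"tx":90,"ty":4,"tz":0,"turn":0,"fingers":40},{"tx":120,"ty":4,"tz":0,"turn":0,"fingers":40},{"tx":140,"ty":4,"tz":0,"turn":0,"fingers":40},{"tx":151,"ty":4,"tz":0,"turn":0,"fingers":40},{"tx":151,"ty":4,"tz":0,"turn":0,"fingers":40},{"tx":151,"ty":4,"tz":0,"turn":0,"fingers":0},{"tx":151,"ty":4,"tz":0,"turn":0,"fingers":0},{"tx":151,"ty":4,"tz":0,"turn":0,"fingers":0},{"tx":151,"ty":4,"tz":0,"turn":0,"fingers":0},{"tx":151,"ty":4,"tz":0,"turn":0,"fingers":0},{"tx":151,"ty":4,"tz":0,"turn":0,"fingers":0}]' 50
python3 - <<'E'
from h import *
p=arm.read_camera("wrist"); cv2.imwrite("pics/w2.png",p['img'][:,:,::-1])
E
```

```text
time: 6.05
eef_pos: [0.574, 0.3564, 0.1218]
tcp_rot: [-0.056, 0.704, 0.057, 0.706]
wrist_force: [-0.4, 0.6, 6.0]
gripper_width: 0.0112
```

View pics/w2.png

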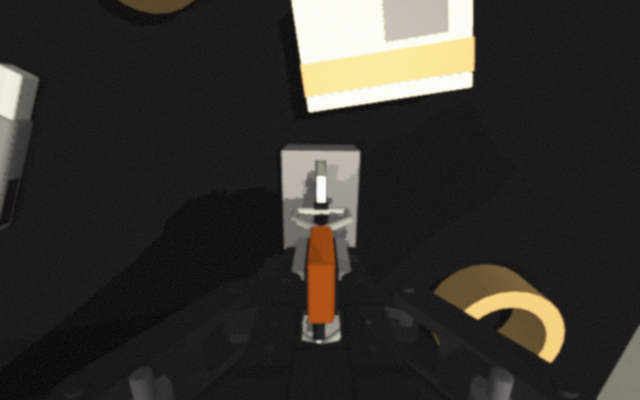

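```bash
python3 -m jog '[{"tx":-10,"ty":0,"tz":0,"turn":0,"fingers":0},{"tx":-30,"ty":0,"tz":0,"turn":0,"fingers":0},{"tx":-60,"ty":0,"tz":0,"turn":0,"fingers":0},{"tx":-75,"ty":0,"tz":0,"turn":0,"fingers":0},{"tx":-75,"ty":0,"tz":-20,"turn":2,"fingers":0},{"tx":-75,"ty":-5,"tz":-45,"turn":5,"fingers":0},{"tx":-75,"ty":-25,"tz":-70,"turn":8,"fingers":0},{"tx":-75,"ty":-50,"tz":-95,"turn":12,"fingers":0},{"tx":-75,"ty":-70,"tz":-110,"turn":14,"fingers":0},{"tx":-75,"ty":-76,"tz":-116,"turn":14,"fingers":0},{"tx":-75,"ty":-76,"tz":-116,"turn":14,"fingers":0},{"tx":-75,"ty":-76,"tz":-116,"turn":14,"fingers":0}]'
python3 - <<'E'
from h import *
np.set_printoptions(precision=4,suppress=True)
s=arm.read_state(); T=R.from_quat(s['tcp_rot']).as_matrix(); print(s['time'],s['eef_pos'],T)
f=lambda i,x0,y0,w,h,k:cv2.resize(i[y0:y0+h,x0:x0+w],None,fx=k,fy=k,interpolation=cv2.INTER_CUBIC)[:,:,::-1]
P={n:arm.read_camera(n) for n in("scene","side","wrist")}
cv2.imwrite('pics/d1.png',np.hstack([f(P['scene']['img'],300,140,130,150,3),f(P['side']['img'],240,110,130,150,3)]))
cv2.imwrite('pics/d2.png',P['wrist']['img'][:,:,::-1])
X=s['eef_pos']
for n in P:
  for l in("card_tab","card_eye","card","rail_end","mark"):
    print(n,l,[(np.round(q['xy'],1).tolist(),round(q['p'],2)) for q in arm.tip_of(P[n],l)[:2]])
np.save('pics/d.npy',P,allow_pickle=True)
E
```

```text
time: 7.6
eef_pos: [0.4716, 0.2634, 0.1953]
tcp_rot: [0.03, 0.706, -0.029, 0.707]
wrist_force: [-0.3, 0.2, -0.7]
gripper_width: 0.0118
7.6 [0.4716 0.2634 0.1953] [[ 0.0004  0.0821  0.9966]
 [ 0.0014  0.9966 -0.0821]
 [-1.      0.0015  0.0003]]
scene card_tab [([394.5, 195.7], 0.92)]
scene card_eye [([394.5, 204.5], 0.93)]
scene card [([386.7, 230.6], 0.65)]
scene rail_end [([370.9, 198.8], 0.78)]
scene mark []
side card_tab [([276.0, 154.4], 0.64)]
side card_eye [([279.9, 160.9], 0.7), ([299.9, 176.4], 0.53)]
side card [([280.7, 178.4], 0.49)]
side rail_end [([283.1, 170.4], 0.94)]
side mark [([338.2, 164.5], 0.33)]
wrist card_tab [([321.7, 267.8], 0.73), ([417.9, 163.5], 0.7)]
wrist card_eye [([321.4, 241.1], 0.97)]
wrist card [([322.6, 197.5], 0.88)]
wrist rail_end [([317.8, 329.2], 0.83)]
wrist mark []
```

View pics/d1.png

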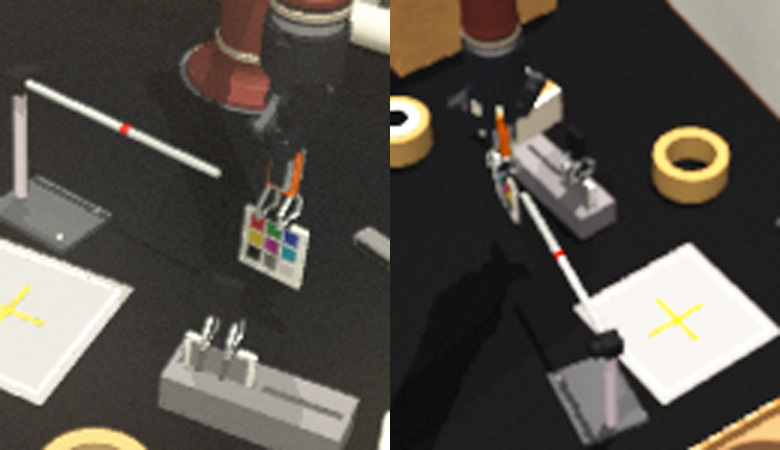

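View pics/d2.png

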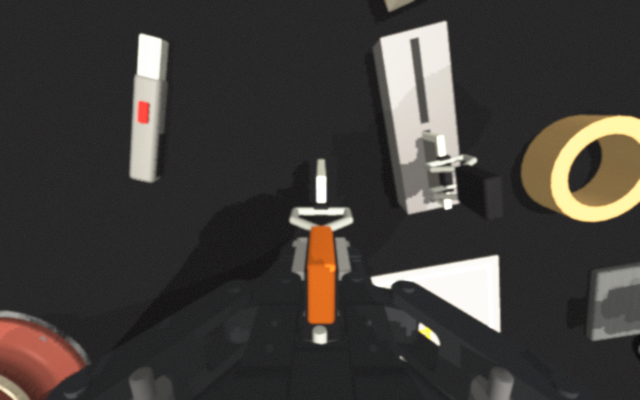

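The wrist picture shows the bar tip at (319,333), in line with the card's eyes (column 321) and the tab. The scene crop shows the card upright and clear of the rack, just beyond the free end. I'll thread it now, first onto the bar and then look.

```bash
python3 -m jog '[{"tx":0,"ty":-15,"tz":0,"turn":0,"fingers":0},{"tx":0,"ty":-30,"tz":0,"turn":0,"fingers":0},{"tx":0,"ty":-45,"tz":0,"turn":0,"fingers":0},{"tx":0,"ty":-60,"tz":0,"turn":0,"fingers":0},{"tx":0,"ty":-75,"tz":0,"turn":0,"fingers":0},{"tx":0,"ty":-90,"tz":0,"turn":0,"fingers":0},{"tx":0,"ty":-90,"tz":0,"turn":0,"fingers":0}]'
python3 - <<'E'
from h import *
np.set_printoptions(precision=4,suppress=True)
f=lambda i,x0,y0,w,h,k:cv2.resize(i[y0:y0+h,x0:x0+w],None,fx=k,fy=k,interpolation=cv2.INTER_CUBIC)[:,:,::-1]
P={n:arm.read_camera(n) for n in("scene","side")}
cv2.imwrite('pics/e1.png',np.hstack([f(P['scene']['img'],320,150,80,90,5),f(P['side']['img'],250,140,80,90,5)]))
E
```

```text
time: 9.38
eef_pos: [0.4637, 0.1707, 0.1953]
tcp_rot: [0.03, 0.707, -0.031, 0.706]
wrist_force: [-0.2, 1.6, -1.2]
gripper_width: 0.0115
```

View pics/e1.png

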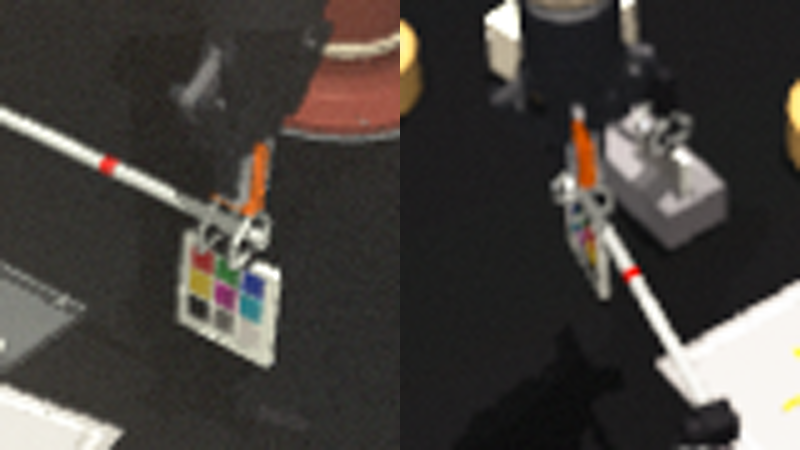

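Both views show the bar passing through both wire eyes (scene crop about (235,225)), with no side force. I'll slide on to the band.

```bash
python3 -m jog '[{"tx":0,"ty":-15,"tz":0,"turn":0,"fingers":0},{"tx":0,"ty":-30,"tz":0,"turn":0,"fingers":0},{"tx":0,"ty":-45,"tz":0,"turn":0,"fingers":0},{"tx":0,"ty":-60,"tz":0,"turn":0,"fingers":0},{"tx":0,"ty":-75,"tz":0,"turn":0,"fingers":0},{"tx":0,"ty":-88,"tz":0,"turn":0,"fingers":0},{"tx":0,"ty":-97,"tz":0,"turn":0,"fingers":0},{"tx":0,"ty":-97,"tz":0,"turn":0,"fingers":0},{"tx":0,"ty":-97,"tz":0,"turn":0,"fingers":0}]'
cat > v.py <<'E'
from h import *
import sys
np.set_printoptions(precision=4,suppress=True)
f=lambda i,x0,y0,w,h,k:cv2.resize(i[y0:y0+h,x0:x0+w],None,fx=k,fy=k,interpolation=cv2.INTER_CUBIC)[:,:,::-1]
P={n:arm.read_camera(n) for n in("scene","side")}
cv2.imwrite(sys.argv[1],np.hstack([f(P['scene']['img'],315,155,50,75,8),f(P['side']['img'],275,160,50,75,8)]))
for n,c in (("scene",(341,183)),("side",(296.4,194.6))):
    im=P[n]['img'].astype(int); r,g,b=im[...,0],im[...,1],im[...,2]
    m=(r>g*1.5)&(r>90)&(b*1.5<r);yy,xx=np.nonzero(m);k=np.hypot(xx-c[0],yy-c[1])<7
    print(n,k.sum(),xx[k].mean() if k.any() else 0,yy[k].mean() if k.any() else 0)
    o=(r>1.5*g)&(g>1.4*b)&(r>120)
s=arm.read_state();T=R.from_quat(s['tcp_rot']).as_matrix();print(s['eef_pos'],s['wrist_force'])
for n in P:
  for t in(-12,0,12): # predicted eye / bar positions
    X=np.array(s['eef_pos'])+T[:,1]*t*1e-3; X[2]=.17; print(n,t,proj(P[n],X))
E
python3 v.py pics/e2.png
```

```text
time: 10.6
eef_pos: [0.4557, 0.0764, 0.1954]
tcp_rot: [0.029, 0.706, -0.029, 0.707]
wrist_force: [0.3, 0.1, -1.2]
gripper_width: 0.0115
scene 22 342.09090909090907 181.0
side 24 296.75 191.08333333333334
[0.4556 0.0765 0.1954] [-0.4907 -0.0817 -1.4185]
scene -12 [339.2489 181.8514]
scene 0 [342.2354 183.2536]
scene 12 [345.2524 184.6702]
side -12 [296.6258 196.4804]
side 0 [295.339  194.2989]
side 12 [294.063  192.1359]
```

View pics/e2.png

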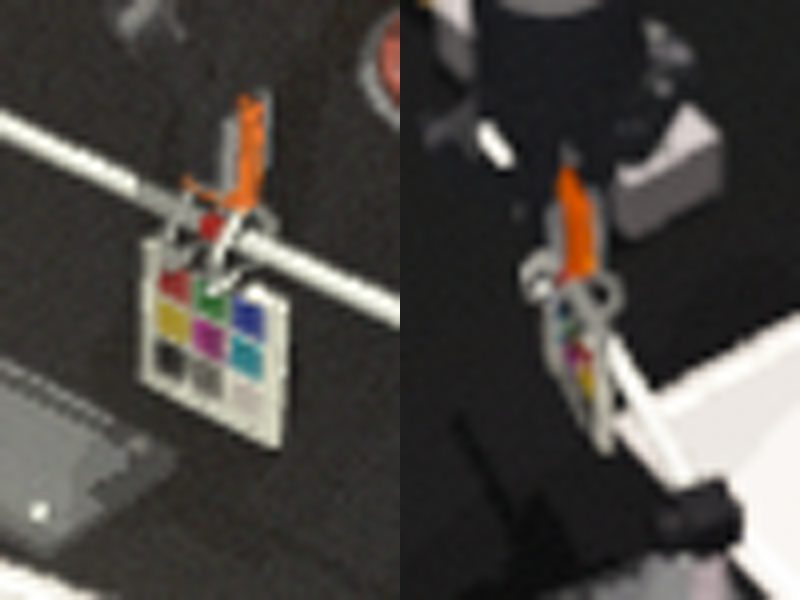

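```bash
python3 - <<'E'
from h import *
np.set_printoptions(precision=2,suppress=True)
p=arm.read_camera("scene")
cv2.imwrite('pics/e3.png',cv2.resize(p['img'][165:215,325:360],None,fx=12,fy=12,interpolation=cv2.INTER_LANCZOS4)[:,:,::-1])
s=arm.read_state();T=R.from_quat(s['tcp_rot']).as_matrix()
for z in(.0815,.1515,.17):
  for t in(-35,-12,0,12,35):
    X=np.array(s['eef_pos'])+T[:,1]*t*1e-3; X[2]=z; q=proj(p,X); print(z,t,q,'crop',(q-[325,165]+.5)*12)
E
```

```text
0.0815 -35 [332.8 201.7] crop [ 99.65 446.44]
0.0815 -12 [338.21 204.45] crop [164.52 479.45]
0.0815 0 [341.07 205.91] crop [198.84 496.92]
0.0815 12 [343.96 207.38] crop [233.5  514.56]
0.0815 35 [349.57 210.24] crop [300.9  548.85]
0.1515 -35 [333.43 184.05] crop [107.14 234.64]
0.1515 -12 [339.02 186.72] crop [174.22 266.7 ]
0.1515 0 [341.98 188.14] crop [209.73 283.67]
0.1515 12 [344.97 189.57] crop [245.59 300.82]
0.1515 35 [350.78 192.35] crop [315.37 334.17]
0.17 -35 [333.6  179.19] crop [109.2  176.33]
0.17 -12 [339.24 181.84] crop [176.89 208.11]
0.17 0 [342.23 183.24] crop [212.72 224.94]
0.17 12 [345.24 184.66] crop [248.93 241.93]
0.17 35 [351.11 187.42] crop [319.36 275.  ]
```

View pics/e3.png

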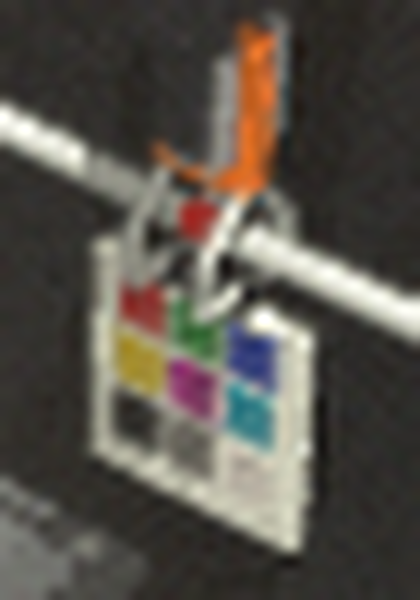

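The crop shows the band at (198,219) and the card's middle at bar level at about (207,222), so the card is some 3 mm short of centre. I'll shift it 2.5 mm and lower.

```bash
python3 -m jog '[{"tx":0,"ty":-2.5,"tz":0,"turn":0,"fingers":0},{"tx":3,"ty":-2.5,"tz":0,"turn":0,"fingers":0},{"tx":5,"ty":-2.5,"tz":0,"turn":0,"fingers":0},{"tx":6.5,"ty":-2.5,"tz":0,"turn":0,"fingers":0},{"tx":7.5,"ty":-2.5,"tz":0,"turn":0,"fingers":0},{"tx":7.5,"ty":-2.5,"tz":0,"turn":0,"fingers":0}]'
```

```text
time: 11.5
eef_pos: [0.4553, 0.0733, 0.188]
tcp_rot: [0.029, 0.707, -0.029, 0.706]
wrist_force: [-1.1, 0.0, 1.8]
gripper_width: 0.0113
```

```bash
python3 -m jog '[{"tx":0.5,"ty":0,"tz":0,"turn":0,"fingers":0},{"tx":0.5,"ty":0,"tz":0,"turn":0,"fingers":15},{"tx":0.5,"ty":0,"tz":0,"turn":0,"fingers":18},{"tx":0.5,"ty":0,"tz":0,"turn":0,"fingers":24},{"tx":0.5,"ty":0,"tz":0,"turn":0,"fingers":34},{"tx":0.5,"ty":0,"tz":0,"turn":0,"fingers":44},{"tx":0.5,"ty":0,"tz":0,"turn":0,"fingers":44}]'
python3 - <<'E'
from h import *
np.set_printoptions(precision=2,suppress=True)
p=arm.read_camera("scene");q=arm.read_camera("side")
a=cv2.resize(p['img'][165:215,325:358],None,fx=12,fy=12,interpolation=cv2.INTER_LANCZOS4)
b=cv2.resize(q['img'][165:215,278:311],None,fx=12,fy=12,interpolation=cv2.INTER_LANCZOS4)
cv2.imwrite('pics/e4.png',np.hstack([a,b])[:,:,::-1])
E
```

```text
time: 12.38
eef_pos: [0.4554, 0.0733, 0.1873]
tcp_rot: [0.03, 0.706, -0.029, 0.707]
wrist_force: [-0.3, 0.0, -0.2]
gripper_width: 0.0441
```

View pics/e4.png

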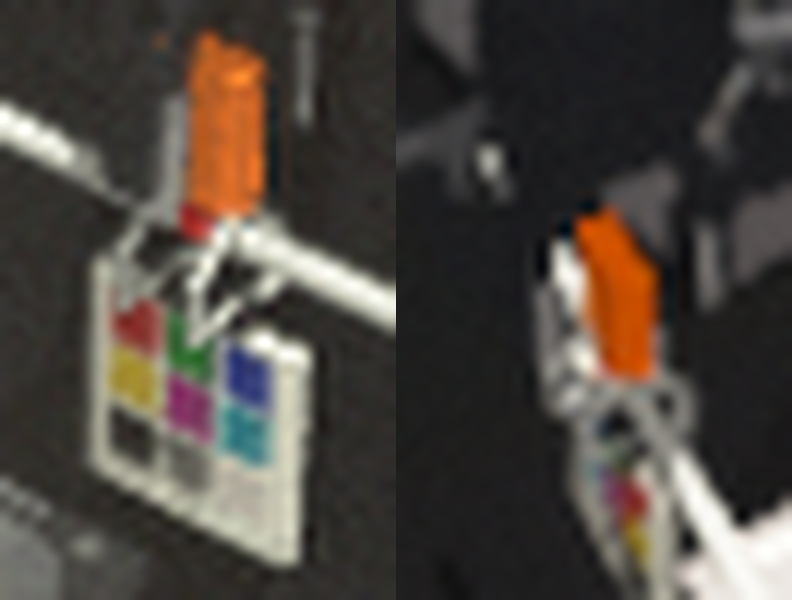

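```bash
python3 -m jog '[{"tx":-10,"ty":0,"tz":0,"turn":0,"fingers":44},{"tx":-25,"ty":0,"tz":0,"turn":0,"fingers":44},{"tx":-45,"ty":0,"tz":0,"turn":0,"fingers":44},{"tx":-75,"ty":0,"tz":0,"turn":0,"fingers":44},{"tx":-110,"ty":-30,"tz":0,"turn":0,"fingers":60},{"tx":-110,"ty":-75,"tz":0,"turn":0,"fingers":60},{"tx":-110,"ty":-75,"tz":0,"turn":0,"fingers":60},{"tx":-110,"ty":-75,"tz":0,"turn":0,"fingers":60}]'
python3 - <<'E'
from h import *
np.set_printoptions(precision=2,suppress=True)
p=arm.read_camera("scene");q=arm.read_camera("side");w=arm.read_camera("wrist")
a=cv2.resize(p['img'][165:215,325:358],None,fx=12,fy=12,interpolation=cv2.INTER_LANCZOS4)
b=cv2.resize(q['img'][165:215,278:311],None,fx=12,fy=12,interpolation=cv2.INTER_LANCZOS4)
cv2.imwrite('pics/e5.png',np.hstack([a,b])[:,:,::-1])
cv2.imwrite('pics/w5.png',w['img'][:,:,::-1])
for l in("card_tab","card_eye","card","rail_end"):
   print(l,[[ (np.round(k['xy'],1).tolist(),round(k['p'],2)) for k in arm.tip_of(c,l)[:1]] for c in (p,q,w)])
print(w['origin'])
E
```

```text
time: 13.48
eef_pos: [0.449, -0.0009, 0.2977]
tcp_rot: [0.03, 0.706, -0.029, 0.707]
wrist_force: [-0.4, 0.8, -0.2]
gripper_width: 0.0602
card_tab [[([342.6, 175.2], 0.91)], [([299.9, 188.5], 0.7)], [([318.2, 111.8], 0.61)]]
card_eye [[([342.6, 183.6], 0.79)], [([297.1, 195.0], 0.6)], [([321.5, 111.6], 0.85)]]
card [[([336.6, 204.9], 0.79)], [([297.4, 213.0], 0.46)], [([320.4, 110.7], 0.79)]]
rail_end [[([371.0, 198.6], 0.72)], [([286.0, 171.7], 0.56)], []]
[0.45 0.07 0.44]
```

View pics/e5.png

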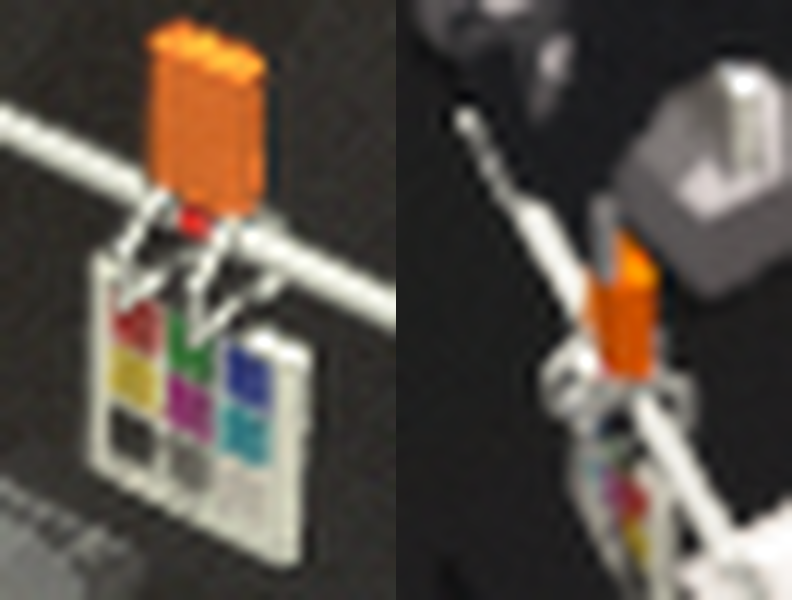

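View pics/w5.png

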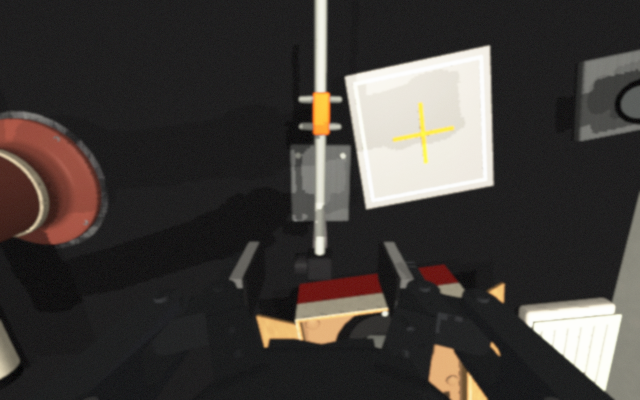

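```bash
python3 - <<'E'
from h import *
from scipy.optimize import least_squares
np.set_printoptions(precision=4,suppress=True)
p=arm.read_camera("scene")
d=np.array([.083,.9966,0]);n=np.array([.9966,-.083,0])
ob=np.array([[90,465],[298,566],[95,253],[308,348]])/12+[324.5,164.5]
# front face x=+3
loc=[(-35,0),(35,0),(-35,70),(35,70)]
def card(c): return np.array([c+d*a*1e-3+n*.003+[0,0,b*1e-3] for a,b in loc])
f=lambda c:(proj(p,card(c))-ob).ravel()
r=least_squares(f,[.4555,.072,.0735],x_scale=.01); print(r.x,r.fun)
# image-shift fit with x,z fixed
g=lambda v:(proj(p,card(np.array([.4555+.083*(v[0]-.0733),v[0],.0735])))+v[1]*0-ob).ravel()
r2=least_squares(g,[.072,0]); print(r2.x,r2.fun)
im=p['img'].astype(int);R_,G,B=im[...,0],im[...,1],im[...,2]
m=(R_>G*1.8)&(R_>90)&(B*1.8<R_)&(B>G*.6); yy,xx=np.nonzero(m);k=np.hypot(xx-341,yy-183)<7;w=(R_-G)[yy[k],xx[k]]
band=np.array([(xx[k]*w).sum()/w.sum(),(yy[k]*w).sum()/w.sum()]);print('band',band,k.sum(),sorted(zip(xx[k],yy[k])))
for c in (r.x,np.array([.4555,r2.x[0],.0735])):
    print('eye',[proj(p,c+[0,0,.0965]+d*t*1e-3) for t in(-12,0,12)])
E
```

```text
[0.4679 0.0841 0.0878] [ 0.0423 -0.1196 -0.3237  0.1666  0.2333 -0.2999  0.0468  0.2423]
[0.0749 0.    ] [-0.222   0.6372 -0.8729  0.8029 -0.0496  0.7741 -0.5411  1.2055]
band [340.6858 182.9706] 7 [(np.int64(340), np.int64(182)), (np.int64(340), np.int64(183)), (np.int64(340), np.int64(184)), (np.int64(341), np.int64(182)), (np.int64(341), np.int64(183)), (np.int64(341), np.int64(184)), (np.int64(342), np.int64(183))]
eye [array([339.2301, 180.5111]), array([342.2638, 181.9311]), array([345.3289, 183.3658])]
eye [array([338.8552, 181.6687]), array([341.8356, 183.0705]), array([344.8466, 184.4867])]
```

The card hangs freely, with the tab at (205,110) in the left crop and the band at (195,222) between the eyes. The scene fit suggests a 3 mm offset, though the two estimates disagree, so I'll take a closer oblique look with the wrist camera on the way.

```bash
python3 -m jog '[{"tx":0,"ty":0,"tz":50,"turn":0,"fingers":60},{"tx":20,"ty":0,"tz":90,"turn":0,"fingers":60},{"tx":60,"ty":0,"tz":110,"turn":0,"fingers":60},{"tx":95,"ty":0,"tz":110,"turn":0,"fingers":60},{"tx":95,"ty":0,"tz":110,"turn":0,"fingers":60},{"tx":95,"ty":0,"tz":110,"turn":0,"fingers":60}]'
python3 - <<'E'
from h import *
np.set_printoptions(precision=4,suppress=True)
w=arm.read_camera("wrist");np.save('pics/w6.npy',w,allow_pickle=True)
d=np.array([.083,.9966,0])
q=proj(w,np.array([.4555,.0733,.17]));print(q,w['origin'])
for t in(-12,0,12):print(t,proj(w,np.array([.4555,.0733,.17])+d*t*1e-3))
x,y=int(q[0])-45,max(int(q[1])-35,0)
print(x,y)
cv2.imwrite('pics/w6.png',cv2.resize(w['img'][y:y+70,max(x,0):x+90],None,fx=8,fy=8,interpolation=cv2.INTER_LANCZOS4)[:,:,::-1])
E
```

```text
time: 15.02
eef_pos: [0.5595, -0.0104, 0.2037]
tcp_rot: [0.03, 0.706, -0.029, 0.707]
wrist_force: [0.2, 0.6, 0.2]
gripper_width: 0.06
[132.2715 109.7815] [0.565  0.0642 0.3467]
-12 [136.1093 130.8262]
0 [132.2715 109.7815]
12 [128.2705  87.8414]
87 74
```

View pics/w6.png

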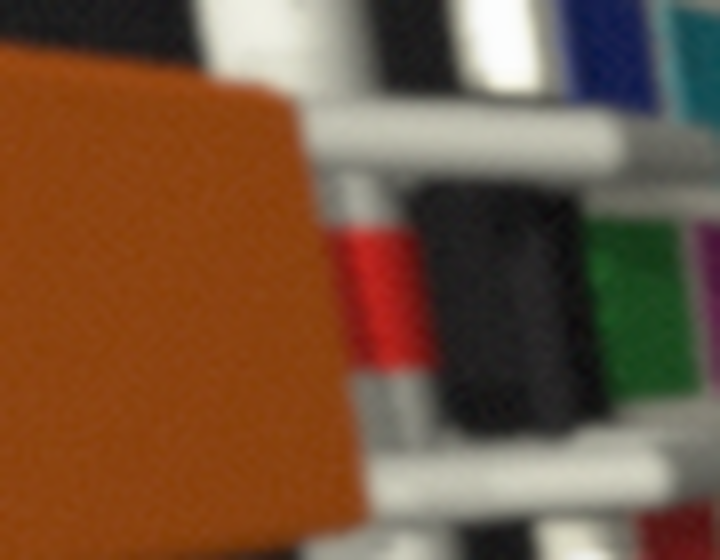

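The wrist crop shows the red band (rows 232–370) midway between the eye wires (rows about 140 and 485), about 1 mm off centre. That is good. On to the flange.

```bash
python3 -m jog '[{"tx":-40,"ty":-20,"tz":0,"turn":0,"fingers":70},{"tx":-70,"ty":-70,"tz":0,"turn":0,"fingers":70},{"tx":-70,"ty":-130,"tz":-7,"turn":0,"fingers":70},{"tx":-70,"ty":-190,"tz":-7,"turn":0,"fingers":70},{"tx":-70,"ty":-240,"tz":-7,"turn":0,"fingers":70},{"tx":-70,"ty":-281,"tz":-7,"turn":0,"fingers":70},{"tx":-70,"ty":-281,"tz":-7,"turn":0,"fingers":70},{"tx":-70,"ty":-281,"tz":-7,"turn":0,"fingers":70}]'
python3 - <<'E'
from h import *
np.set_printoptions(precision=4,suppress=True)
w=arm.read_camera("wrist");p=arm.read_camera("scene")
cv2.imwrite('pics/w7.png',w['img'][:,:,::-1])
cv2.imwrite('pics/s7.png',cv2.resize(p['img'][130:230,170:300],None,fx=5,fy=5,interpolation=cv2.INTER_CUBIC)[:,:,::-1])
for c in(w,p):
  for l in("flange_hub","flange_under","flange"):
    print(l,[(np.round(k['xy'],1).tolist(),round(k['p'],2)) for k in arm.tip_of(c,l)[:2]])
print(arm.read_state()['qpos'],w['origin'],w['attitude'])
E
```

```text
time: 16.08
eef_pos: [0.529, -0.2892, 0.2739]
tcp_rot: [0.029, 0.706, -0.029, 0.707]
wrist_force: [0.3, 1.0, -0.0]
gripper_width: 0.0697
flange_hub [([318.0, 183.4], 0.92)]
flange_under [([315.0, 173.2], 0.63)]
flange [([313.5, 174.9], 0.8)]
flange_hub [([243.4, 177.6], 0.84), ([477.3, 279.3], 0.7)]
flange_under [([248.5, 189.1], 0.8)]
flange [([247.6, 191.4], 0.59)]
[ 0.6753  0.5235 -0.3453  1.501   0.1864  1.1495  0.214 ] [ 0.5343 -0.2146  0.4168] [-0.1481  0.005  -0.0407  0.9881]
```

View pics/w7.png

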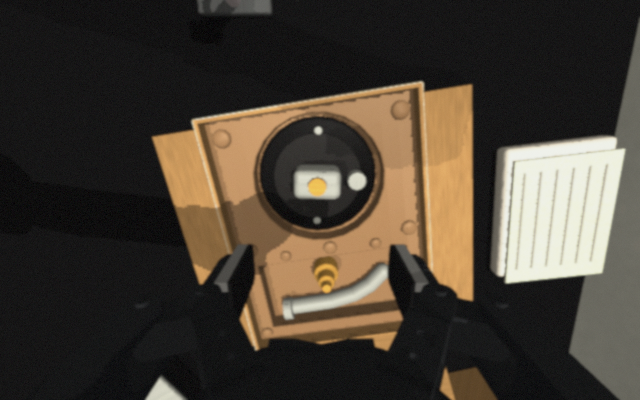

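View pics/s7.png

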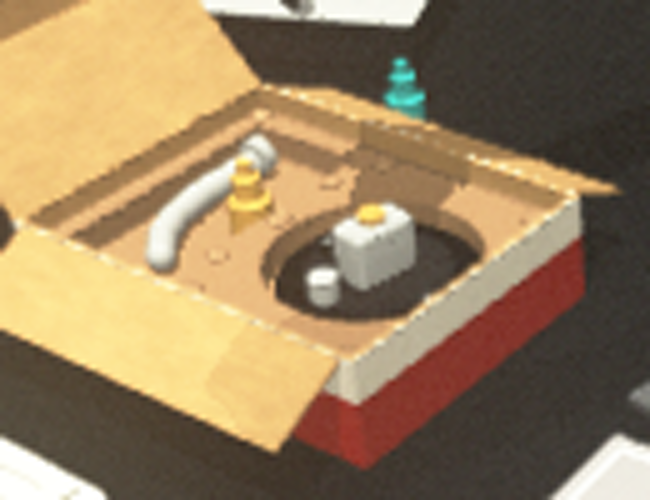

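Wrist picture: black disc centred near (318,175), hub at (317,185) with its long side horizontal, boss at (357,181), bolts at (318,131) and (317,220). The flange's x therefore lies along the jaw axis, and the tool must turn 90° to grip across y.

```bash
python3 - <<'E'
from h import *
np.set_printoptions(precision=4,suppress=True)
w=arm.read_camera("wrist"); s=arm.read_state();T=R.from_quat(s['tcp_rot']).as_matrix()
g=cv2.cvtColor(w['img'],cv2.COLOR_RGB2GRAY)
def cen(x0,x1,y0,y1,th):
    m=(g[y0:y1,x0:x1]>th);yy,xx=np.nonzero(m);return np.array([xx.mean()+x0,yy.mean()+y0]),m.sum()
b1,_=cen(311,326,124,138,110);b2,_=cen(310,325,213,228,90);print(b1,b2)
B1,B2=onz(w,b1,.059),onz(w,b2,.059);print(B1,B2,'mid',(B1+B2)/2,'dist',np.linalg.norm(B1-B2),'yaw',np.degrees(np.arctan2(-(B1-B2)[0],(B1-B2)[1])))
bs,_=cen(345,370,168,194,150);Bs=onz(w,bs,.077);mid=(B1+B2)/2
v=Bs-mid;print('boss',bs,Bs,np.linalg.norm(v[:2]),'yaw',np.degrees(np.arctan2(v[1],v[0])))
# hub: bright, large box
m=np.zeros_like(g);m[160:208,285:344]=(g[160:208,285:344]>110)*255
r=cv2.minAreaRect(np.argwhere(m>0)[:,::-1].astype(np.float32));print('hubrect',r)
cv2.imwrite('pics/hub.png',cv2.resize(w['img'][120:235,250:390],None,fx=5,fy=5,interpolation=cv2.INTER_CUBIC)[:,:,::-1])
print('tooloff of mid',1e3*T.T@(mid-s['eef_pos']), s['eef_pos'])
E
```

```text
[318.6452 129.9839] [317.125  220.2188]
[ 0.5295 -0.2378  0.059 ] [ 0.5177 -0.3535  0.059 ] mid [ 0.5236 -0.2956  0.059 ] dist 0.1163014276319845 yaw -5.794818564247344
boss [357.6261 180.8571] [ 0.5715 -0.2999  0.077 ] 0.04804830522702587 yaw -5.11672575891174
hubrect ((318.0, 184.0), (28.0, 46.0), 90.0)
tooloff of mid [213.3632  -6.3526  -4.3376] [ 0.5285 -0.2897  0.2724]
```

View pics/hub.png

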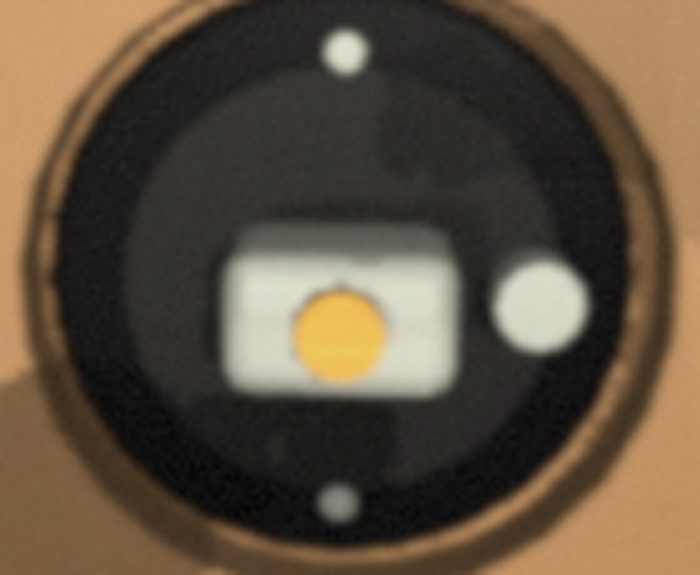

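```bash
python3 -m jog '[{"tx":0,"ty":-6,"tz":-4,"turn":-10,"fingers":75},{"tx":0,"ty":-6,"tz":-4,"turn":-20,"fingers":75},{"tx":0,"ty":-6,"tz":-4,"turn":-30,"fingers":75},{"tx":0,"ty":-6,"tz":-4,"turn":-40,"fingers":75},{"tx":0,"ty":-6,"tz":-4,"turn":-50,"fingers":75},{"tx":20,"ty":-6,"tz":-4,"turn":-60,"fingers":75},{"tx":40,"ty":-6,"tz":-4,"turn":-70,"fingers":75},{"tx":60,"ty":-6,"tz":-4,"turn":-80,"fingers":75},{"tx":80,"ty":-6,"tz":-4,"turn":-89,"fingers":75},{"tx":100,"ty":-6,"tz":-4,"turn":-89,"fingers":75},{"tx":100,"ty":-6,"tz":-4,"turn":-89,"fingers":75},{"tx":100,"ty":-6,"tz":-4,"turn":-89,"fingers":75}]' 100
python3 - <<'E'
from h import *
np.set_printoptions(precision=4,suppress=True)
w=arm.read_camera("wrist"); s=arm.read_state();T=R.from_quat(s['tcp_rot']).as_matrix()
cv2.imwrite('pics/w8.png',w['img'][:,:,::-1]);print(s['eef_pos'],T[:,2],w['origin'],s['qpos'])
r=arm.tip_of(w,"flange_hub");print(r[:1])
if r:
  X=onz(w,r[0]['xy'],.079);print(X,1e3*T.T@(X-s['eef_pos']))
print(proj(w,[.5245,-.2955,.102]))
E
```

```text
time: 18.02
eef_pos: [0.5245, -0.2958, 0.1731]
tcp_rot: [-0.475, 0.524, 0.474, 0.525]
wrist_force: [0.1, -0.0, -0.0]
gripper_width: 0.0754
[ 0.5246 -0.2958  0.1734] [ 0.1007  0.9949 -0.0006] [ 0.4493 -0.2883  0.316 ] [ 0.8878  0.6884 -0.7002  1.6294  0.5047  1.0101  1.4959]
[{'xy': [321.1, 200.5], 'p': 0.7}]
[ 0.5239 -0.2956  0.079 ] [94.4302  0.9585  0.2386]
[321.2768 210.0776]
```

View pics/w8.png

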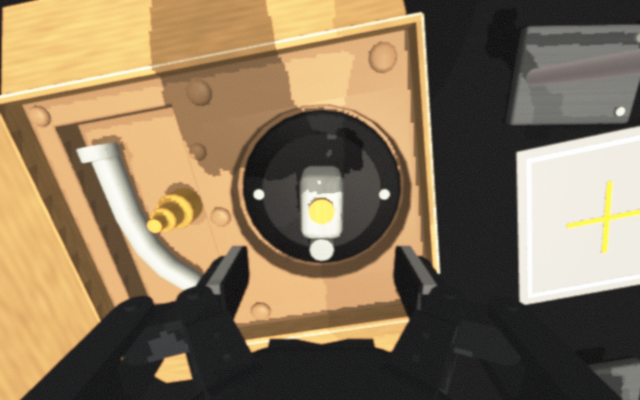

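The wrist picture shows the hub at (321,205), square to and midway between the jaws (columns 230 and 412). Descending.

```bash
python3 -m jog '[{"tx":30,"ty":0,"tz":0,"turn":0,"fingers":70},{"tx":60,"ty":0,"tz":0,"turn":0,"fingers":65},{"tx":80,"ty":0,"tz":0,"turn":0,"fingers":60},{"tx":95,"ty":0,"tz":0,"turn":0,"fingers":60},{"tx":104,"ty":0,"tz":0,"turn":0,"fingers":60},{"tx":107,"ty":0,"tz":0,"turn":0,"fingers":60},{"tx":107,"ty":0,"tz":0,"turn":0,"fingers":60}]'
```

```text
time: 19.0
eef_pos: [0.5242, -0.2958, 0.0658]
tcp_rot: [-0.474, 0.524, 0.474, 0.525]
wrist_force: [-0.1, -0.8, -0.3]
gripper_width: 0.0602
```

```bash
python3 -m jog '[{"tx":0,"ty":0,"tz":0,"turn":0,"fingers":40},{"tx":0,"ty":0,"tz":0,"turn":0,"fingers":36},{"tx":0,"ty":0,"tz":0,"turn":0,"fingers":30},{"tx":0,"ty":0,"tz":0,"turn":0,"fingers":25},{"tx":0,"ty":0,"tz":0,"turn":0,"fingers":25},{"tx":0,"ty":0,"tz":0,"turn":0,"fingers":20},{"tx":0,"ty":0,"tz":0,"turn":0,"fingers":20}]' 100
python3 - <<'E'
from h import *
w=arm.read_camera("wrist");cv2.imwrite('pics/w9.png',w['img'][:,:,::-1])
E
```

```text
time: 19.88
eef_pos: [0.5242, -0.2957, 0.066]
tcp_rot: [-0.474, 0.524, 0.474, 0.525]
wrist_force: [-1.7, -0.5, 6.1]
gripper_width: 0.0329
```

View pics/w9.png

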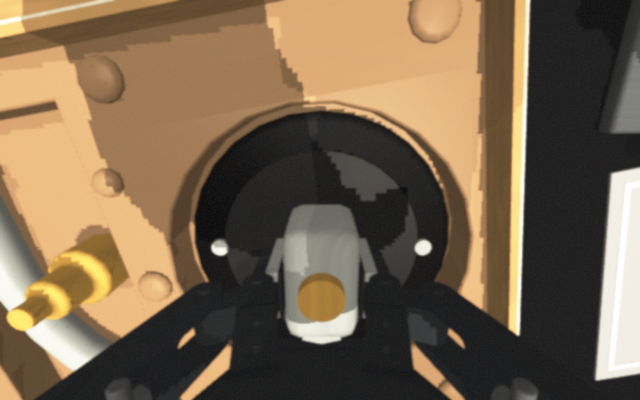

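```bash
python3 -m jog '[{"tx":-3,"ty":0,"tz":0,"turn":0,"fingers":20},{"tx":-8,"ty":0,"tz":0,"turn":0,"fingers":20},{"tx":-15,"ty":0,"tz":0,"turn":0,"fingers":20},{"tx":-24,"ty":0,"tz":0,"turn":0,"fingers":20},{"tx":-35,"ty":0,"tz":0,"turn":0,"fingers":20},{"tx":-48,"ty":0,"tz":0,"turn":0,"fingers":20},{"tx":-62,"ty":0,"tz":0,"turn":0,"fingers":20},{"tx":-76,"ty":0,"tz":0,"turn":0,"fingers":20},{"tx":-90,"ty":0,"tz":0,"turn":0,"fingers":20},{"tx":-100,"ty":0,"tz":0,"turn":0,"fingers":20},{"tx":-106,"ty":0,"tz":0,"turn":0,"fingers":20},{"tx":-107,"ty":0,"tz":0,"turn":0,"fingers":20}]' 110
python3 - <<'E'
from h import *
np.set_printoptions(precision=4,suppress=True)
w=arm.read_camera("wrist");p=arm.read_camera("scene");q=arm.read_camera("side")
cv2.imwrite('pics/w10.png',np.hstack([w['img'][100:400,100:500],p['img'][100:250,180:380].repeat(2,0).repeat(2,1)])[:,:,::-1])
for c in(p,q):
    g=arm.tip_of(c,"spot");print([(k['xy'],k['p'],onz(c,k['xy'],.002)) for k in g[:1]])
s=arm.read_state();T=R.from_quat(s['tcp_rot']).as_matrix();print(s['eef_pos'],T)
print(1e3*T.T@(np.array([.604,.030,.173])-s['eef_pos']),s['qpos'])
E
```

```text
time: 21.42
eef_pos: [0.5239, -0.2958, 0.1726]
tcp_rot: [-0.474, 0.525, 0.474, 0.525]
wrist_force: [-0.4, 0.3, -4.3]
gripper_width: 0.0327
[([299.8, 244.1], 0.82, array([0.6131, 0.0282, 0.002 ]))]
[([333.7, 217.9], 0.96, array([0.5951, 0.0231, 0.002 ]))]
[ 0.5235 -0.2956  0.1718] [[-0.001  -0.9949  0.1006]
 [ 0.0006  0.1006  0.9949]
 [-1.      0.0011  0.0005]]
[ -1.1391 -47.3047 332.0754] [ 0.8881  0.6903 -0.6999  1.6314  0.5054  1.0098  1.4954]
```

View pics/w10.png

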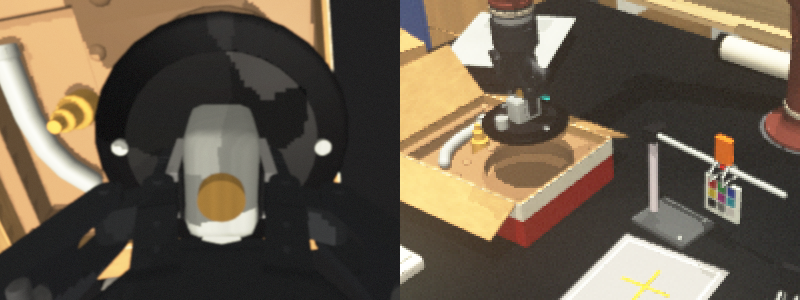

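Flange out of the nest, level in both views; the card still hangs (right view (722,185)).

```bash
python3 -m jog '[{"tx":-5,"ty":-1,"tz":6,"turn":0,"fingers":20},{"tx":-10,"ty":-3,"tz":20,"turn":0,"fingers":20},{"tx":-10,"ty":-6,"tz":42,"turn":0,"fingers":20},{"tx":-10,"ty":-10,"tz":70,"turn":0,"fingers":20},{"tx":-10,"ty":-15,"tz":102,"turn":0,"fingers":20},{"tx":-10,"ty":-20,"tz":136,"turn":0,"fingers":20},{"tx":-10,"ty":-24,"tz":170,"turn":0,"fingers":20},{"tx":-10,"ty":-29,"tz":204,"turn":0,"fingers":20},{"tx":-10,"ty":-34,"tz":238,"turn":0,"fingers":20},{"tx":-10,"ty":-38,"tz":268,"turn":0,"fingers":20},{"tx":-10,"ty":-42,"tz":293,"turn":0,"fingers":20},{"tx":-10,"ty":-44,"tz":312,"turn":0,"fingers":20}]'
python3 - <<'E'
from h import *
np.set_printoptions(precision=4,suppress=True)
s=arm.read_state();T=R.from_quat(s['tcp_rot']).as_matrix();print(s['qpos'],T)
print(1e3*T.T@(np.array([.6035,.0297,.173])-s['eef_pos']))
E
```

```text
time: 23.18
eef_pos: [0.5991, 0.0134, 0.183]
tcp_rot: [-0.475, 0.523, 0.475, 0.524]
wrist_force: [1.0, -0.3, -3.8]
gripper_width: 0.0328
[ 0.3475  0.6692 -0.6871  1.6268  0.4787  1.0194  0.9835] [[ 0.0008 -0.9952  0.0979]
 [ 0.0014  0.0979  0.9952]
 [-1.     -0.0007  0.0015]]
[10.02   -2.7923 16.6396]
```

```bash
python3 -m jog '[{"tx":2,"ty":-1,"tz":7,"turn":0,"fingers":20},{"tx":6,"ty":-2.5,"tz":13,"turn":0,"fingers":20},{"tx":9,"ty":-2.5,"tz":16,"turn":0,"fingers":20},{"tx":10,"ty":-2.5,"tz":16.5,"turn":0,"fingers":20},{"tx":10,"ty":-2.5,"tz":16.5,"turn":0,"fingers":20},{"tx":10,"ty":-2.5,"tz":16.5,"turn":0,"fingers":20},{"tx":10,"ty":-2.5,"tz":16.5,"turn":0,"fingers":20}]'
python3 - <<'E'
from h import *
np.set_printoptions(precision=4,suppress=True)
w=arm.read_camera("wrist");p=arm.read_camera("scene");q=arm.read_camera("side")
cv2.imwrite('pics/f1.png',np.hstack([p['img'][130:290,230:430].repeat(2,0).repeat(2,1),q['img'][130:290,230:430].repeat(2,0).repeat(2,1)])[:,:,::-1])
cv2.imwrite('pics/f2.png',w['img'][:,:,::-1])
for l in("flange_under","flange_hub","spot"):
  a=arm.tip_of(p,l);b=arm.tip_of(q,l)
  print(l,a[:1],b[:1]); 
  if a and b: print(*tri([(p,a[0]['xy']),(q,b[0]['xy'])]))
s=arm.read_state();T=R.from_quat(s['tcp_rot']).as_matrix();print(s['eef_pos'],T[:,0])
C=np.array(s['eef_pos']);C[2]-=.021
print('disc proj',proj(p,C),proj(q,C))
# outlines of disc bottom & mat corners back-projected
for c,n in((p,'scene'),(q,'side')):
    m=(c['img'].min(2)>150).astype(np.uint8);print(n)
E
```

```text
time: 24.05
eef_pos: [0.6033, 0.0262, 0.1725]
tcp_rot: [-0.474, 0.525, 0.474, 0.525]
wrist_force: [0.8, -0.6, -4.3]
gripper_width: 0.0328
flange_under [{'xy': [301.9, 204.6], 'p': 0.59}] [{'xy': [336.5, 190.5], 'p': 0.72}]
[0.6049 0.0307 0.1539] [2.277332642787558, 2.2773326427874716]
flange_hub [{'xy': [297.8, 192.9], 'p': 0.96}] [{'xy': [335.8, 186.4], 'p': 0.7}]
[0.599  0.0183 0.1891] [3.166060871100591, 3.1660608711005827]
spot [{'xy': [299.7, 242.8], 'p': 0.85}] [{'xy': [334.7, 216.7], 'p': 0.83}]
[0.6046 0.0249 0.0006] [3.170079833367264, 3.1700798333671223]
[0.6032 0.0265 0.1723] [-0.0001  0.     -1.    ]
disc proj [300.4123 204.6651] [336.098  191.6629]
scene
side
```

View pics/f1.png

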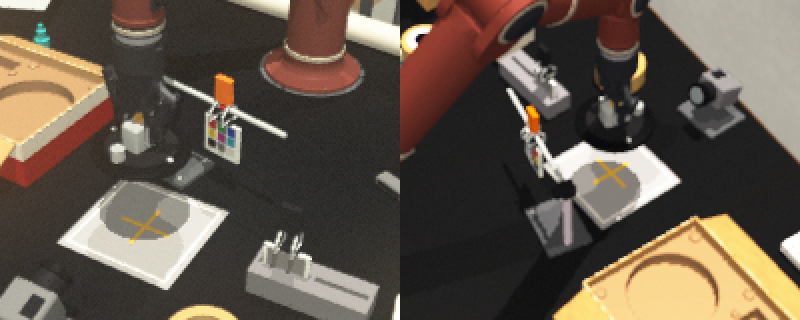

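View pics/f2.png

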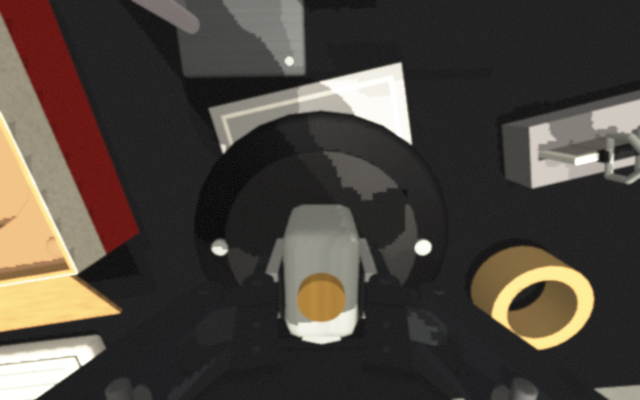

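```bash
python3 - <<'E'
from h import *
np.set_printoptions(precision=4,suppress=True)
for n,c in(("scene",(303,244)),("side",(335.5,216.5))):
    p=arm.read_camera(n); im=cv2.imread(f'pics/{n}0.png')[:,:,::-1].astype(float)
    x0,y0=int(c[0])-24,int(c[1])-20; sub=im[y0:y0+40,x0:x0+48]
    wt=np.clip((sub[...,0]+sub[...,1])/2-sub[...,2]-25,0,None)
    yy,xx=np.mgrid[y0:y0+40,x0:x0+48]; k=wt>0
    X=np.array([onz(p,(a,b),.002) for a,b in zip(xx[k],yy[k])])[:,:2]; w=wt[k]
    # fit cross: centre + angle minimising robust distance to nearest arm
    from scipy.optimize import least_squares
    def f(v):
        d=X-v[:2]; c_,s_=np.cos(v[2]),np.sin(v[2]); a=d@[c_,s_]; b=d@[-s_,c_]
        return np.sqrt(w)*np.minimum(abs(a),abs(b))*1e3
    m0=(X*w[:,None]).sum(0)/w.sum()
    best=min((least_squares(f,[*m0,t],loss='soft_l1',x_scale=[.005,.005,.2]) for t in np.linspace(-.7,.7,8)),key=lambda r:r.cost)
    d=X-best.x[:2];a=d@[np.cos(best.x[2]),np.sin(best.x[2])];b=d@[-np.sin(best.x[2]),np.cos(best.x[2])]
    print(n,'centroid',m0,'cross',best.x,'bbox mid',(a.min()+a.max())/2,(b.min()+b.max())/2,a.max()-a.min(),b.max()-b.min())
E
```

```text
scene centroid [0.6045 0.031 ] cross [0.6042 0.0304 0.122 ] bbox mid 0.0005880990414101721 -0.0006728030983040763 0.09248555916370185 0.09108221429629587
side centroid [0.6047 0.0282] cross [0.6049 0.0282 0.1207] bbox mid 0.000422795834214406 0.0013040022666204326 0.0906148957209037 0.09132024113348655
```

```bash
python3 -m jog '[{"tx":0,"ty":-1,"tz":2,"turn":0,"fingers":20},{"tx":0,"ty":-1,"tz":3.5,"turn":0,"fingers":20},{"tx":0,"ty":-1,"tz":3.5,"turn":0,"fingers":20},{"tx":0,"ty":-1,"tz":3.5,"turn":0,"fingers":20},{"tx":0,"ty":-1,"tz":3.5,"turn":0,"fingers":20},{"tx":0,"ty":-1,"tz":3.5,"turn":0,"fingers":20},{"tx":0,"ty":-1,"tz":3.5,"turn":0,"fingers":20}]'
python3 - <<'E'
from h import *
np.set_printoptions(precision=4,suppress=True)
p=arm.read_camera("scene");q=arm.read_camera("side")
cv2.imwrite('pics/g1.png',np.hstack([p['img'][130:290,230:430].repeat(2,0).repeat(2,1),q['img'][130:290,230:430].repeat(2,0).repeat(2,1)])[:,:,::-1])
a,b=arm.tip_of(p,"flange_under"),arm.tip_of(q,"flange_under")
if a and b: print(*tri([(p,a[0]['xy']),(q,b[0]['xy'])]))
s=arm.read_state();T=R.from_quat(s['tcp_rot']).as_matrix();print(s['time'],s['eef_pos'],T[:,0],abs(s['qvel']).max(),s['gripper_width'],s['wrist_force'])
E
```

```text
time: 25.48
eef_pos: [0.6045, 0.0298, 0.1723]
tcp_rot: [-0.474, 0.525, 0.474, 0.525]
wrist_force: [0.4, -0.2, -5.2]
gripper_width: 0.0329
[0.6064 0.0297 0.1493] [8.491840022935321, 8.491840022935271]
25.675 [0.6045 0.0298 0.1724] [ 0.      0.0001 -1.    ] 0.002112761265610536 0.03263762034166648 [ 0.6228 -0.6106 -4.9818]
```

View pics/g1.png

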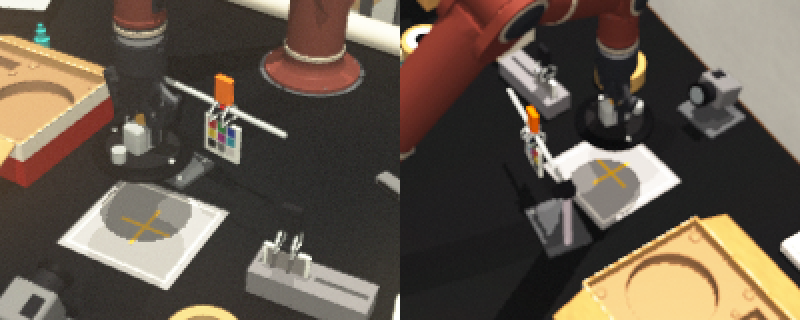

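Both views show the flange level above the mat and the card hanging on the band. The spare card is still in its slot.

```bash
python3 -c "
from rig import arm
arm.hand_in()"
```

```text
the job is handed in; nothing more can be done
```

I did both parts in the order asked and handed the job in at about 25.7 s, with the arm still holding the flange.

- **Colour card:** I took the orange-tab card out of the rack, threaded its eyes over the bar's free end, slid it to the red band and let go. It hangs freely. The wrist-camera close-up showed the band about 1 mm off the middle between the two eyes. The scene camera alone had suggested about 3 mm; I trusted the close-up and left the card there.
- **Flange:** I lifted it straight out by the steel hub and carried it without tipping.
    - **Position:** the last reading put the tool at x 0.6045, y 0.0298 m, against the cross measured at x 0.6045, y 0.0293 m.
    - **Height:** the underside is about 149 mm above the mat, worked out from the tool height.
    - **Hold:** the tool was vertical and still, with a firm grip at 33 mm opening.
- **Check that disagreed:** the last network estimate of the underside gave nearly the same position (0.6064, 0.0297, 0.149 m), but the two cameras' views were 8.5 mm off each other. The one just before fitted better, within 2.3 mm.
- **Everything else:** I did not touch anything else, and no contact force reading went above about 6 N. I did not check with the bench camera itself that it can see the underside.

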